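# Clear the tracing light box and hold its lid at balance for the stay to be fitted

## Robot

A 6-joint arm with a two-finger parallel gripper is mounted at the origin on the work surface. World frame = base frame: x ahead of the robot, y to its left, z up, the work surface at z = 0. Lengths are in m, angles in rad, forces in N, time in s.
With the tool pointing down it reaches from about 0.375 to 0.9 m from the base axis. Payload 3.1 kg.
Tool frame: the origin (TCP) lies midway between the tips of the shut fingers; the grasp point (between the pads) lies 19 mm behind it; z points along the fingers, y is the direction in which the jaws open and shut (so a half turn about z gives the same grasp; the last joint's range is limited). The gripper opens to 85 mm and grips with 20 to 120 N. Pads are 22 mm wide; open, the fingers measure 114 mm over their backs; the gripper's body (76 mm by 85 mm) begins 54 mm behind the grasp point. The pads swing forward as they close: fully open they stand 13 mm farther back than shut.
Start: joints at [-1.389, 0.527, 1.433, -0, 1.181, -0.178], TCP at [0.221, -0.585, 0.231] pointing down, gripper open.
Joint ranges: [-3.08, 3.08], [-0.75, 2.2], [0.22, 2.44], [-1.43, 4.57], [0, 2.65], [-2.85, 2.85]. Speed limits (rad/s): [2.79, 2.79, 3.14, 3.14, 3.14, 3.14].

## Interface

Orientations are given as a unit quaternion [x, y, z, w].
In Python, from station import manip gives the robot as it stands.
- The arm moves only by the tool servo_tool, never from a script. Its argument "motion" is a list of rows, each a list of 7 numbers: the shift along the tool's x, y, z in mm, then the turn, a rotation vector about the tool's x, y, z in rad, then the opening, from -1 (shut) to 1 (fully open), so that 0 is half open. In form: [[x, y, z, rx, ry, rz, hand], ...]. A call has 1 to 12 rows; each row shifts and turns the pose as measured when the row begins, along the tool's axes as they then stand; what a row does not reach is not made up. A row lasts 1/12 s, in which the tool goes at most 41.7 mm and 7.16 degrees, less where a joint would pass 70% of its speed; a pose out of reach is approached as far as the arm can. A call with a gripper value outside its range is refused whole. The fingers move at their own pace and stop on an object; "grip_force" is the grip in N (left out, the last holds). Time passes only in rows, so rows that do not move let the fingers close. It gives the time, the measured TCP pose, the force and the opening at its end, in the units of the state.
- manip.sense(): the state, without advancing time (a new reading comes with each control period).
- manip.snapshot(name): name is "scene" or "top" or "wrist"; returns a dict with "frame" (384x512x3 uint8, red, green, blue), "mtx" (3x3 intrinsics, pixels), "world_from_camera" (4x4, takes a point from camera to world coordinates). Camera axes: x right, y up, looking along -z (the intrinsics and any distortion apply to the point x, -y, -z); pixel columns grow to the right and rows downward; lengths in m; the calibration is good to about 2 mm. A picture is of the moment at which its call begins. There is no depth.
- manip.sign_off(): hands the job in, once; it reports no verdict.
The state is a dict: "t": time; "q": joint angles; "qd": joint speeds; "tau": joint torques, N m; "tcp_pos": TCP position; "tool_rot": TCP orientation; "force": force on the tool from outside, world axes, zero at the start; "ft_torque": the same for the moment, N m; "finger_gap": opening from 0.0 (shut) to 1.0 (fully open).
Only numpy, scipy, OpenCV 4.12 (cv2) and the standard library are available. Lean on these libraries where they do the work, as an engineer would, in place of code of your own. Each camera call takes 0.05 s, during which the arm holds its last target.

## Task

The stay is off the tracing light box and I want to screw it back on. Brush the three plywood offcuts off the closed lid into the scrap tray with the bench brush, without touching them with your fingers, and put the brush back down on the bench, on its bristles and clear of the box and tray. Then take the lid by its bow handle, swing it up without letting it drop or go over backwards, and finish still gripping the handle with the lid held still at its balance point, where it would fall neither way; leave the stay, the screwdriver and the thread cone where they are.

Things in the scene. Friction and masses are not known exactly. Their poses are not given: they have to be found in the camera images.
- lid (a joint): Angle of the light box's lid, rad: 0 = shut (level), growing as it opens; stop at 2.0, leaning over backwards. It swings freely (no spring, no stay, next to no friction) and weighs 0.5 to 0.8 kg. Hinged on its lower rear edge, it balances at 1.507 rad (86 degrees), just short of upright: let go, it falls shut below that and over backwards beyond it.
- lightbox: Tracing light box, fixed, standing askew. Grey steel body 240 (x) by 300 (y) by 60 mm high, lid 240 by 300 by 16 mm on it: white opal panel flush in an aluminium frame, level top 76 mm above the bench. Origin: on the bench under its middle. x points from the front (handle) to the rear (hinge), y to the end where the scrap tray is, z up.
- lid_hinge (a point): Middle of the hinge line at the light box's rear edge, fixed, 60 mm above the bench. Same axes as the light box (the hinge line runs along y); the middle of the lid when shut lies 120 mm from here along -x, the lid's ends at y = -150 and +150 mm.
- lid_grip (a point): Middle of the bar of the dark steel bow handle on the lid's front edge; moves with the lid. Round bar 10 mm thick, 110 mm long, parallel to the hinge line, 282 mm out from it and 8 mm above the lid's underside: 68 mm above the bench when shut, about 340 upright. 37 mm clear between bar and lid, so fingers pinch it from above, lid shut or upright, and it turns in them.
- brush_grip (a point): Bench brush, 0.15 to 0.24 kg, standing on its bristles at the robot's right: middle of its beech head's thickness at the centre of mass, 56 mm above the bristle tips, 25 mm from the head's middle towards the handle. x runs along it away from the handle, z up. Head 190 x 36 x 22 mm (grip across the 36); stiff bristles 180 x 30 mm, 45 high, below it; handle 125 x 22 mm in line.
- offcut_a_center (a point): Centre (9 mm above its underside) of a plywood offcut lying on the lid: oblong block 42 by 28 by 18 mm high, about 14 g.
- offcut_b_center (a point): Centre (9 mm above its underside) of a plywood offcut lying on the lid: L-shaped block within 40 by 38 mm, 18 mm high, about 16 g.
- offcut_c_center (a point): Centre (9 mm above its underside) of a plywood offcut lying on the lid: block with one round end, 41 by 30 by 18 mm high, about 13 g.
- tray: Open scrap tray of bare sheet steel, fixed, a few mm from the +y end of the light box and in line with it: 280 (x) by 160 (y) by 45 mm high, walls 4 mm. Origin: centre of its underside, z up. Its rim is about 30 mm lower than the lid's top, so what is pushed off that end of the lid drops in.
- stay: Bystander: folding steel lid stay, two flat bars 12 mm wide and about 100 mm long on a brass pivot, lying flat on the bench at the robot's left, 12 mm high. Origin: under the pivot.
- screwdriver: Bystander: screwdriver 190 mm long with a dark wooden handle, lying on the bench at the robot's left. Origin: on the bench under its middle.
- thread_cone: Bystander: brown thread cone, 68 mm across, 110 mm high, standing on the bench at the far right. Origin: centre of its underside.
Not all that is in view belongs to the job. What is shaped like the part that bears offcut_a_center but green is not meant.

How it is judged:
On the way, in this order (a step that is already met when the one before it is completed fails the run):
1. the brush is picked up (height (world z) of brush_grip above 0.08 m and contact force between brush and the fingers above 1 N), for 0.2 s.
2. all three offcuts lie in the scrap tray (x of offcut_a_center in the frame of tray between -0.138 and 0.138 m and y of offcut_a_center in the frame of tray between -0.078 and 0.078 m and z of each of offcut_a_center, offcut_b_center, offcut_c_center in the frame of tray below 0.04 m and x of offcut_b_center in the frame of tray between -0.138 and 0.138 m and y of offcut_b_center in the frame of tray between -0.078 and 0.078 m and x of offcut_c_center in the frame of tray between -0.138 and 0.138 m and y of offcut_c_center in the frame of tray between -0.078 and 0.078 m), for 0.2 s.
3. the brush stands on the bench again, let go (height (world z) of brush_grip below 0.066 m and contact force between brush and the fingers below 0.1 N and contact force between brush and lightbox below 0.05 N and contact force between brush and tray below 0.05 N), for 0.2 s.
4. the lid is raised half-way, gripped (value of joint lid above 0.75 rad and contact force between lid and the fingers above 1 N), for 0.1 s.
At the end, for the whole second after the job is handed in: Handle gripped (over 1 N), lid still (under 0.05 rad/s) within 0.08 rad of balance (1.427 to 1.587 rad), all offcut centres in the tray below its rim; brush untouched, upright (0.15 rad), still, bristles on the bench, clear of box, lid and tray (all of step 2 and all of step 3 and value of joint lid between 1.427 and 1.587 rad and velocity of joint lid between -0.05 and 0.05 rad/s and contact force between lid and the fingers above 1 N and angle between brush_grip's own z axis and vertical below 0.15 rad and linear speed of brush below 0.02 m/s); the arm keeps its last pose, push and grip.
It fails at once if an offcut is touched with the fingers or the arm (contact force between any of offcut_a, offcut_b, offcut_c and the fingers above 0.2 N or contact force between any of offcut_a, offcut_b, offcut_c and the arm above 0.2 N).
It fails at once if the lid is lifted before all offcuts are in the tray (value of joint lid above 0.15 rad and not (x of offcut_a_center in the frame of tray between -0.138 and 0.138 m and y of offcut_a_center in the frame of tray between -0.078 and 0.078 m and z of each of offcut_a_center, offcut_b_center, offcut_c_center in the frame of tray below 0.04 m and x of offcut_b_center in the frame of tray between -0.138 and 0.138 m and y of offcut_b_center in the frame of tray between -0.078 and 0.078 m and x of offcut_c_center in the frame of tray between -0.138 and 0.138 m and y of offcut_c_center in the frame of tray between -0.078 and 0.078 m)).
It fails at once if the lid goes over backwards (beyond 1.75 rad) (value of joint lid above 1.75 rad).
It fails at once if the lid is dropped or flung (faster than 2 rad/s) (velocity of joint lid above 2 rad/s or velocity of joint lid below -2 rad/s).
It fails at once if the stay, screwdriver or thread cone is moved (over 30 mm) (distance of any of stay, screwdriver, thread_cone from where it was at the start of the episode above 0.03 m).
It also fails if it takes over 67 s, if anything falls off the work surface, if the arm or the gripper's body presses on something with over 40 N, if the wrist force passes 120 N, or if a joint passes its speed limit or range.

## Working session

There is one attempt and no reset: what is moved stays moved. The work goes in short steps, Python scripts to look and compute and a tool call to move; the robot and the scene stay as the last step left them, time stands still between calls to the robot, and variables do not carry over. Pictures are saved under pics/ and viewed, and the job is handed in when it is done.

Besides the shell and the picture viewer there is one more tool, called by a JSON object that holds its "fn" and its "kwargs". servo_tool: Moves the arm, as the interface text tells. Its arguments: {"type":"object","properties":{"motion":{"type":"array"},"grip_force":{"type":"number"}},"required":["motion"]}

```bash
mkdir -p pics; ls
python3 - <<'E'
from station import manip
import cv2,numpy as np
print(manip.sense())
for n in ["scene","top","wrist"]:
    s=manip.snapshot(n); cv2.imwrite(f"pics/{n}0.png",s["frame"][:,:,::-1]); print(n,s["mtx"].tolist(),np.round(s["world_from_camera"],4).tolist(),[k for k in s])
E
```

```text
pics
{'t': 0.0, 'q': array([-1.38851215e+00,  5.28479040e-01,  1.43390372e+00,  1.23743183e-05,
        1.18139233e+00, -1.78488024e-01]), 'qd': array([-0.000442  , -0.00187509, -0.00189279, -0.00150826,  0.00112009,
       -0.00254342]), 'tau': array([ 1.21073033e-03, -4.42341757e+01, -1.78024864e+01, -2.76264664e-04,
        8.47419753e-03, -3.57602225e-06]), 'tcp_pos': array([ 0.22052917, -0.58403689,  0.23032526]), 'tool_rot': array([ 9.83774333e-01,  1.79406999e-01,  3.65017264e-06, -1.09122515e-03]), 'force': array([ 0.04487711,  0.29980359, -0.59782001]), 'ft_torque': array([-0.04728156,  0.03095711,  0.01870451]), 'finger_gap': 1.0015562708546524}
scene [[374.80126980719933, 0.0, 255.98804161747213], [0.0, 374.80126980719933, 192.35441826260688], [0.0, 0.0, 1.0]] [[-0.3877, -0.5567, 0.7347, 1.2683], [0.9218, -0.2402, 0.3044, 0.3407], [0.007, 0.7953, 0.6062, 0.685], [0.0, 0.0, 0.0, 1.0]] ['frame', 'mtx', 'world_from_camera']
top [[387.245811157581, 0.0, 259.0129611631234], [0.0, 387.245811157581, 197.37663019841972], [0.0, 0.0, 1.0]] [[0.0258, 0.9716, -0.2352, 0.3275], [-0.9997, 0.0237, -0.0118, 0.0196], [-0.0059, 0.2354, 0.9719, 1.0306], [0.0, 0.0, 0.0, 1.0]] ['frame', 'mtx', 'world_from_camera']
wrist [[303.81161901706776, 0.0, 258.9400224757828], [0.0, 303.81161901706776, 194.09422723305536], [0.0, 0.0, 1.0]] [[0.3524, 0.886, 0.3015, 0.2978], [-0.9359, 0.3342, 0.1118, -0.5547], [-0.0017, -0.3216, 0.9469, 0.3724], [0.0, 0.0, 0.0, 1.0]] ['frame', 'mtx', 'world_from_camera']
```

View pics/scene0.png

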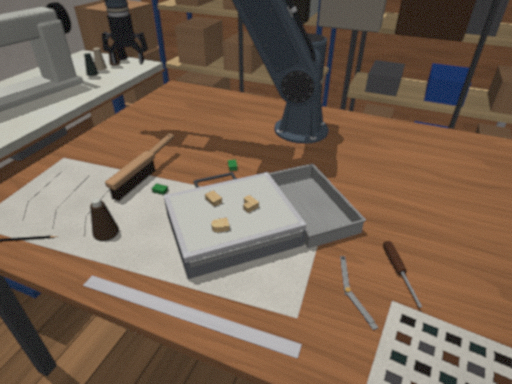

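View pics/top0.png

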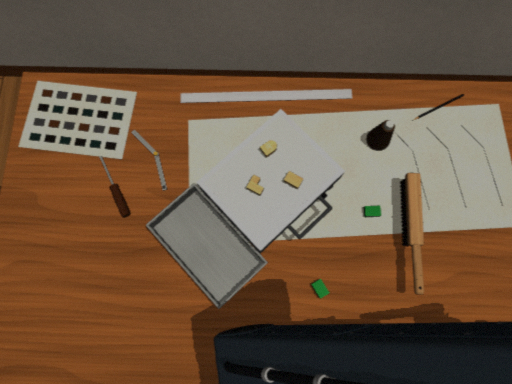

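View pics/wrist0.png

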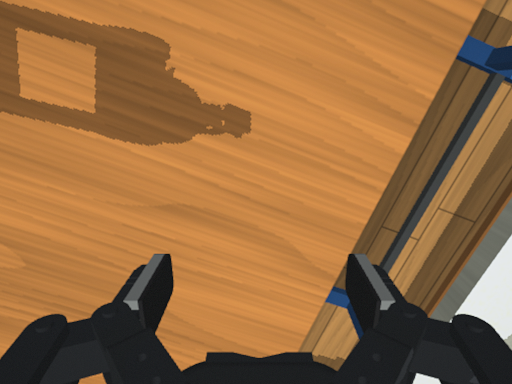

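The top view shows the box at about (270,180), with three tan offcuts on the lid at (269,148), (255,185) and (292,180). The tray is at (207,245), the handle at (310,217) and the brush at (414,225). Two green blocks on the bench, at (372,211) and (320,289), are decoys. Next I'll enlarge the crops.

Run:
```python
import cv2
t=cv2.imread("pics/top0.png")
cv2.imwrite("pics/c1.png",cv2.resize(t[100:310,140:350],None,fx=3.7,fy=2.85*1.0,interpolation=cv2.INTER_CUBIC)[:598])
cv2.imwrite("pics/c1.png",cv2.resize(t[105:255,190:350],None,fx=4,fy=4,interpolation=cv2.INTER_CUBIC))
cv2.imwrite("pics/c2.png",cv2.resize(t[160:300,370:460],None,fx=4,fy=4,interpolation=cv2.INTER_CUBIC))
cv2.imwrite("pics/c3.png",cv2.resize(t[180:310,140:275],None,fx=4,fy=4,interpolation=cv2.INTER_CUBIC))
```

```text
(no output)
```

View pics/c1.png

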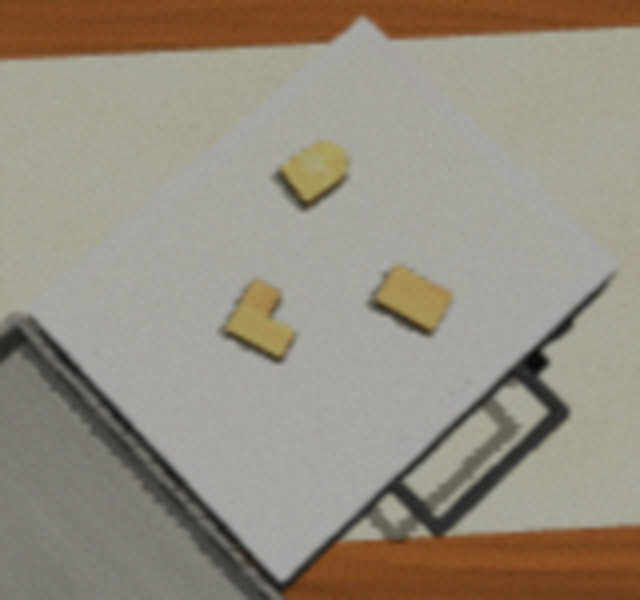

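View pics/c2.png

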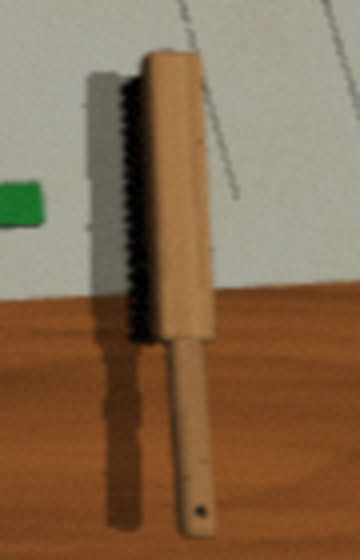

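View pics/c3.png

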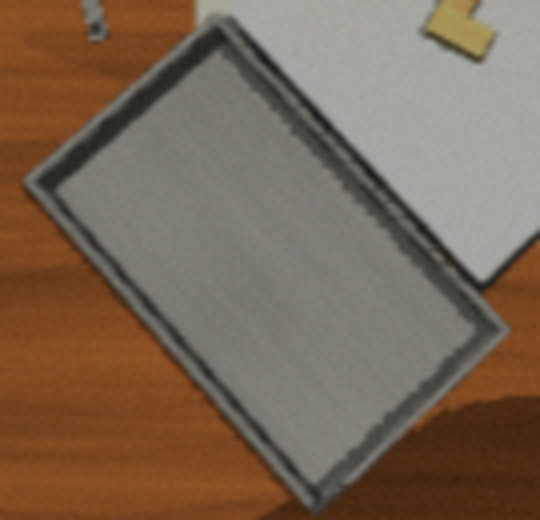

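The crops show block a, the oblong, at (410,298) in c1. Block b, the L, is at (262,320) and block c, with the round end, at (314,172), all tan and on the lid. The lid corners in c1 are (365,17), (615,272), (283,585) and (33,312), and the tray corners are clear in c3.

```bash
cat > h.py <<'E'
import numpy as np, cv2
from station import manip
from scipy.spatial.transform import Rotation as R
MT=np.array([[387.245811157581,0,259.0129611631234],[0,387.245811157581,197.37663019841972],[0,0,1]])
WT=np.array([[0.0258,0.9716,-0.2352,0.3275],[-0.9997,0.0237,-0.0118,0.0196],[-0.0059,0.2354,0.9719,1.0306],[0,0,0,1]])
MS=np.array([[374.80126980719933,0,255.98804161747213],[0,374.80126980719933,192.35441826260688],[0,0,1]])
WS=np.array([[-0.3877,-0.5567,0.7347,1.2683],[0.9218,-0.2402,0.3044,0.3407],[0.007,0.7953,0.6062,0.685],[0,0,0,1]])
def p2w(u,v,z,M=MT,W=WT):
    d=np.linalg.inv(M)@[u,v,1]; d=W[:3,:3]@(d*[1,-1,-1]); o=W[:3,3]
    return o+d*(z-o[2])/d[2]
def w2p(p,M=MT,W=WT):
    c=W[:3,:3].T@(np.asarray(p)-W[:3,3]); c=c*[1,-1,-1]; q=M@c; return q[:2]/q[2]
E
python3 - <<'E'
from h import *
np.set_printoptions(precision=4,suppress=True)
c1=lambda x,y,z:p2w(190+x/4,105+y/4,z)
L=[c1(365,17,.076),c1(615,272,.076),c1(283,585,.076),c1(33,312,.076)]
for p in L: print(p)
L=np.array(L)
print("edges",[np.linalg.norm(L[i]-L[(i+1)%4]) for i in range(4)])
c=L.mean(0); x=(L[0]+L[3]-L[1]-L[2])[:2]; x/=np.linalg.norm(x); y=(L[2]+L[3]-L[0]-L[1])[:2];y/=np.linalg.norm(y)
print("center",c,"x",x,np.arctan2(x[1],x[0]),"y",y, np.arctan2(-y[0],y[1]))
def tolb(p): d=p[:2]-c[:2]; return np.array([d@x,d@y])
for n,a in dict(a=(415,295),b=(262,318),c=(316,170)).items():
    p=c1(*a,.094); print(n,p,tolb(p))
print("handle bar",c1(440,525,.073),c1(563,408,.073), tolb(c1(440,525,.073)),tolb(c1(563,408,.073)))
c2=lambda x,y,z:p2w(370+x/4,160+y/4,z)
B=[c2(*q,.067) for q in [(146,53),(202,53),(214,338),(162,338)]]
for b in B:print("b",b)
print([np.linalg.norm(B[i]-B[(i+1)%4]) for i in range(4)], "hend",c2(198,535,.067))
c3=lambda x,y,z:p2w(140+x/4,180+y/4,z)
for q in [(230,18),(505,330),(318,510),(27,185)]: p=c3(*q,.045);print("tray",p,tolb(p))
# thread cone, stay
E
```

```text
[ 0.8032 -0.0222  0.076 ]
[ 0.6283 -0.1851  0.076 ]
[0.4227 0.0234 0.076 ]
[0.5926 0.1878 0.076 ]
edges [np.float64(0.2389741408625445), np.float64(0.2928432947573603), np.float64(0.23643719759910795), np.float64(0.29739410277761474)]
center [0.6117 0.001  0.076 ] x [0.7254 0.6884] 0.7592487221252933 y [-0.7052  0.709 ] 0.7827634184680727
a [ 0.6045 -0.0552  0.094 ] [-0.0439 -0.0348]
b [0.5872 0.0406 0.094 ] [0.0095 0.0454]
c [0.6865 0.0087 0.094 ] [ 0.0596 -0.0473]
handle bar [ 0.4625 -0.0731  0.073 ] [ 0.5387 -0.1506  0.073 ] [-0.1592  0.0527] [-0.1573 -0.056 ]
b [ 0.6344 -0.3494  0.067 ]
b [ 0.6352 -0.3857  0.067 ]
b [ 0.4504 -0.3798  0.067 ]
b [ 0.4496 -0.3476  0.067 ]
[np.float64(0.03621737869751452), np.float64(0.1849390891154636), np.float64(0.032177993778013884), np.float64(0.18479419300768182)] hend [ 0.3313 -0.3614  0.067 ]
tray [0.5971 0.195  0.045 ] [0.1229 0.1479]
tray [0.3979 0.009  0.045 ] [-0.1495  0.1564]
tray [0.286  0.1212 0.045 ] [-0.1535  0.315 ]
tray [0.4824 0.3188 0.045 ] [0.125  0.3165]
```

```bash
cat >> h.py <<'E'
np.set_printoptions(precision=4,suppress=True)
C=np.array([0.6117,0.001]); YAW=0.775
def box(x,y,z=0,C=C,yaw=YAW):
    return np.array([C[0]+x*np.cos(yaw)-y*np.sin(yaw),C[1]+x*np.sin(yaw)+y*np.cos(yaw),z])
def tolb(p):
    d=np.asarray(p)[:2]-C; return np.array([d@[np.cos(YAW),np.sin(YAW)],d@[-np.sin(YAW),np.cos(YAW)]])
def down(yaw): return R.from_matrix(np.array([[np.cos(yaw),np.sin(yaw),0],[np.sin(yaw),-np.cos(yaw),0],[0,0,-1]]))
def go(pos,yaw=None):
    s=manip.sense(); r=R.from_quat(s["tool_rot"])
    d=r.inv().apply(np.asarray(pos)-s["tcp_pos"])*1000
    x=r.as_matrix()[:,0]
    out="t %.2f tcp %s yaw %.3f gap %.3f F %s | delta mm %s"%(s["t"],s["tcp_pos"],np.arctan2(x[1],x[0]),s["finger_gap"],s["force"],np.round(d,1))
    if yaw is not None: out+=" rot %s"%np.round((r.inv()*down(yaw)).as_rotvec(),3)
    print(out)
E
python3 - <<'E'
from h import *
for n,M,W in (("top",MT,WT),("scene",MS,WS)):
    im=cv2.imread(f"pics/{n}0.png"); k=3
    im=cv2.resize(im,None,fx=k,fy=k,interpolation=cv2.INTER_CUBIC)
    def pl(ps,col):
        cv2.polylines(im,[np.int32([(w2p(p,M,W)+.5)*k for p in ps])],True,col,1)
    for z in(.076,0): pl([box(*q,z) for q in[(.12,.15),(.12,-.15),(-.12,-.15),(-.12,.15)]],(0,0,255))
    pl([box(-.162,.055,.068),box(-.162,-.055,.068)],(255,0,255))
    pl([box(*q,.045) for q in[(.126,.156),(-.154,.156),(-.154,.316),(.126,.316)]],(255,0,0))
    by=-.02;bc=np.array([.542,-.366])
    bx=lambda x,y,z:box(x,y,z,bc,by)
    pl([bx(*q,.067) for q in[(.095,.018),(.095,-.018),(-.095,-.018),(-.095,.018)]],(0,255,255))
    pl([bx(*q,.0) for q in[(.09,.015),(.09,-.015),(-.09,-.015),(-.09,.015)]],(255,255,0))
    for q in[(-.0439,-.0348),(.0095,.0454),(.0596,-.0473)]:
        u=w2p(box(*q,.094),M,W)*k; cv2.circle(im,tuple(int(a) for a in u),4,(0,255,0),1)
    if n=="top": cv2.imwrite("pics/o_top.png",im[270:870,410:1210])
    else: cv2.imwrite("pics/o_scene.png",im[380:830,280:1080])
    if n=="top": cv2.imwrite("pics/o_top2.png",im[450:900,1050:1400])
E
```

```text
(no output)
```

View pics/o_top.png

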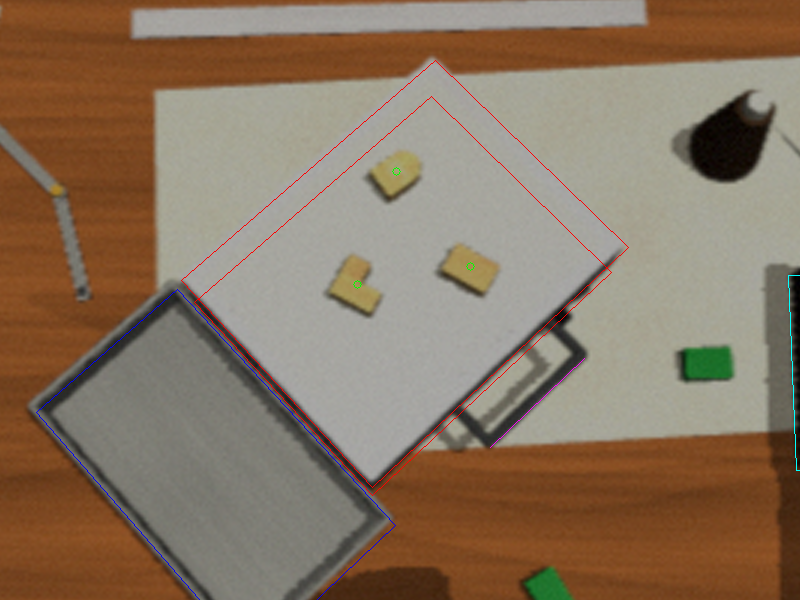

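View pics/o_scene.png

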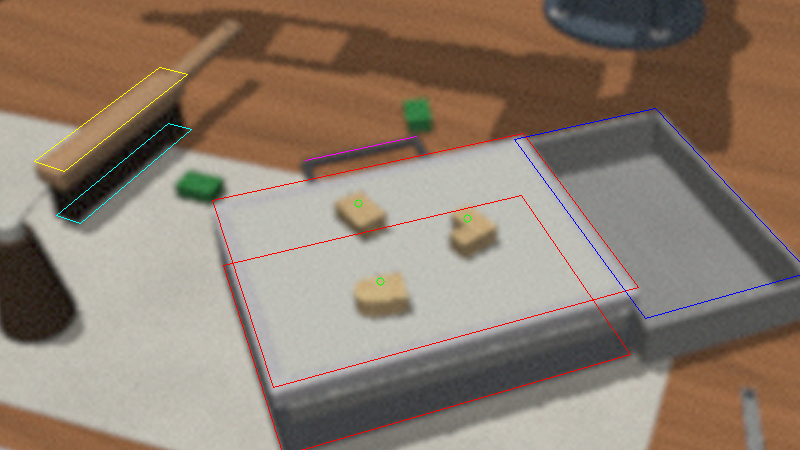

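View pics/o_top2.png

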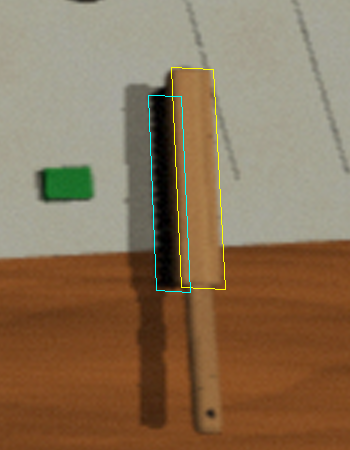

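The overlay fits in the top view to within about 1 px. In the scene view it sits about 2–3 px too high, roughly 5 mm. I'll refine with the wrist camera once I'm closer. Now I'll move above the brush.

Run:
```python
from h import *
go([.518,-.366,.13],-.02)
```

```text
t 0.15 tcp [ 0.2206 -0.5842  0.2305] yaw 0.361 gap 1.002 F [-0.4506  0.2954 -0.7347] | delta mm [355.3 -99.  100.8] rot [-0.002  0.     0.381]
```

{"fn": "servo_tool", "kwargs": {"motion": [[35,-10,5,0,0,0,1],[35,-10,5,0,0,0,1],[35,-10,5,0,0,0,1],[35,-10,5,0,0,0,1],[35,-10,5,0,0,0,1],[35,-10,5,0,0,0,1],[35,-10,5,0,0,0,1],[35,-10,5,0,0,0,1],[35,-10,5,0,0,0.095,1],[0,0,10,0,0,0.095,1],[0,0,10,0,0,0.095,1],[0,0,10,0,0,0.095,1]]}}

```text
t: 1.15
tcp_pos: [0.4953, -0.3824, 0.1502]
tool_rot: [1.0, -0.02, 0.0, 0.001]
force: [-0.3, -0.8, -0.1]
finger_gap: 1.001
```

Run:
```python
from h import *
go([.518,-.366,.13],-.02)
```

```text
t 1.15 tcp [ 0.4953 -0.3824  0.1502] yaw -0.039 gap 1.001 F [-0.2629 -0.8422 -0.0616] | delta mm [ 22.  -17.3  20.2] rot [ 0.002 -0.    -0.019]
```

{"fn": "servo_tool", "kwargs": {"motion": [[11,-9,5,0,0,-0.02,1],[11,-9,5,0,0,0,1],[0,0,0,0,0,0,1]]}}

```text
t: 1.4
tcp_pos: [0.5172, -0.3622, 0.1359]
tool_rot: [1.0, -0.011, -0.003, -0.002]
force: [-0.1, 0.3, -0.1]
finger_gap: 0.997
```

Run:
```python
from h import *
go([.518,-.366,.13],-.02)
s=manip.snapshot("wrist");M=s["mtx"];W=s["world_from_camera"]
im=s["frame"][:,:,::-1].copy(); k=1.5
im=cv2.resize(im,None,fx=k,fy=k)
by=-.02;bc=np.array([.542,-.366]); bx=lambda x,y,z:box(x,y,z,bc,by)
cv2.polylines(im,[np.int32([w2p(bx(*q,.067),M,W)*k for q in[(.095,.018),(.095,-.018),(-.095,-.018),(-.095,.018)]])],True,(255,0,255),1)
cv2.imwrite("pics/w1.png",im)
```

```text
t 1.40 tcp [ 0.5172 -0.3622  0.1359] yaw -0.021 gap 0.997 F [-0.141   0.3182 -0.1482] | delta mm [0.9 3.8 5.9] rot [-0.003  0.005 -0.001]
```

View pics/w1.png

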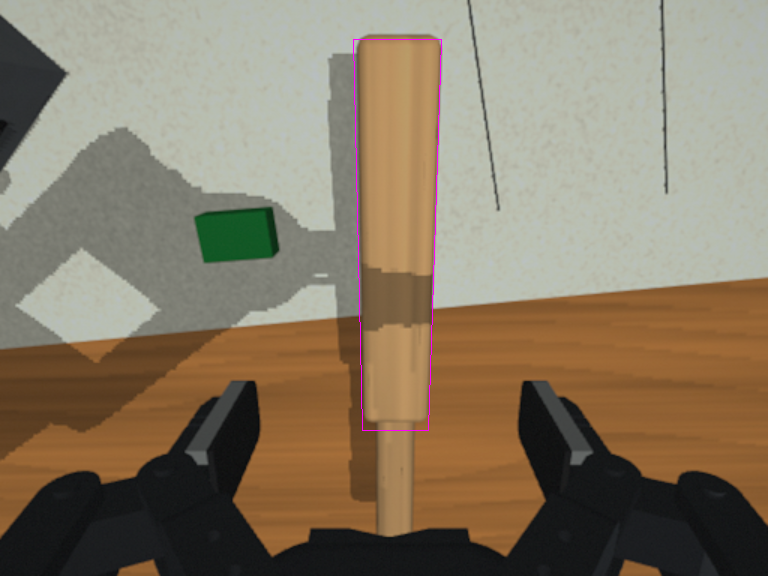

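The brush head lies about 3.5 mm further along +x than the top view gave. The pads straddle it evenly, so I'll go down and grip.

{"fn": "servo_tool", "kwargs": {"motion": [[1,1,15,0,0,0,1],[1,1,15,0,0,0,1],[1,1,15,0,0,0,1],[0,1,15,0,0,0,1],[0,0,15,0,0,0,1],[0,0,15,0,0,0,1],[0,0,5,0,0,0,1],[0,0,0,0,0,0,1]]}}

```text
t: 2.12
tcp_pos: [0.517, -0.3745, 0.0419]
tool_rot: [1.0, -0.011, -0.001, 0.003]
force: [0.0, 0.1, 0.1]
finger_gap: 0.995
```

Run:
```python
from h import *
go([.5205,-.367,.036],-.02)
```

```text
t 2.12 tcp [ 0.517  -0.3745  0.0419] yaw -0.022 gap 0.995 F [0.0013 0.0561 0.1452] | delta mm [ 3.3 -7.6  5.9] rot [ 0.006  0.002 -0.002]
```

{"fn": "servo_tool", "kwargs": {"motion": [[3,-7,5,0.005,0,0,1],[0,0,0,0,0,0,1],[0,0,0,0,0,0,1]]}}

```text
t: 2.37
tcp_pos: [0.5204, -0.3688, 0.0383]
tool_rot: [1.0, -0.012, -0.0, 0.001]
force: [0.2, -0.2, -0.0]
finger_gap: 0.997
```

Run:
```python
from h import *
go([.5205,-.367,.036],-.02)
```

```text
t 2.37 tcp [ 0.5204 -0.3688  0.0383] yaw -0.023 gap 0.997 F [ 0.1856 -0.2106 -0.0465] | delta mm [ 0.  -1.8  2.3] rot [ 0.002  0.    -0.003]
```

{"fn": "servo_tool", "kwargs": {"motion": [[0,-2,2,0,0,0,-0.1],[0,0,0,0,0,0,-1],[0,0,0,0,0,0,-1],[0,0,0,0,0,0,-1],[0,0,0,0,0,0,-1],[0,0,0,0,0,0,-1],[0,0,0,0,0,0,-1]], "grip_force": 70}}

```text
t: 2.95
tcp_pos: [0.5219, -0.367, 0.0389]
tool_rot: [1.0, -0.011, 0.001, 0.003]
force: [-0.5, 0.6, -0.2]
finger_gap: 0.409
```

{"fn": "servo_tool", "kwargs": {"motion": [[0,0,-15,0,0,0,-1],[0,0,-15,0,0,0,-1],[0,0,-15,0,0,0,-1],[0,0,-15,0,0,0,-1],[0,0,0,0,0,0,-1]]}}

```text
t: 3.37
tcp_pos: [0.5197, -0.3651, 0.0974]
tool_rot: [1.0, -0.011, -0.002, -0.0]
force: [-0.2, -0.2, -1.4]
finger_gap: 0.408
```

Run:
```python
from h import *
go([.5205,-.367,.036],-.02)
for n in("wrist","scene"):
    s=manip.snapshot(n); cv2.imwrite(f"pics/{n}2.png",s["frame"][:,:,::-1])
```

```text
t 3.37 tcp [ 0.5197 -0.3651  0.0974] yaw -0.022 gap 0.408 F [-0.1966 -0.2136 -1.4163] | delta mm [ 1.   1.9 61.4] rot [-0.     0.003 -0.002]
```

View pics/wrist2.png

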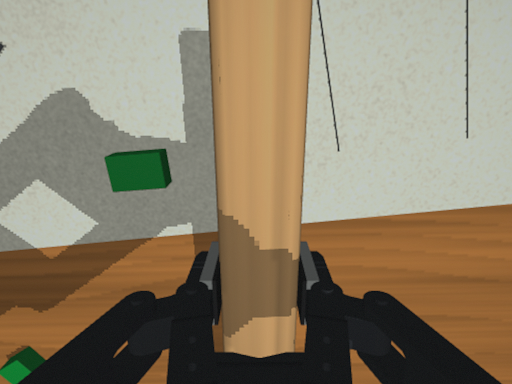

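View pics/scene2.png

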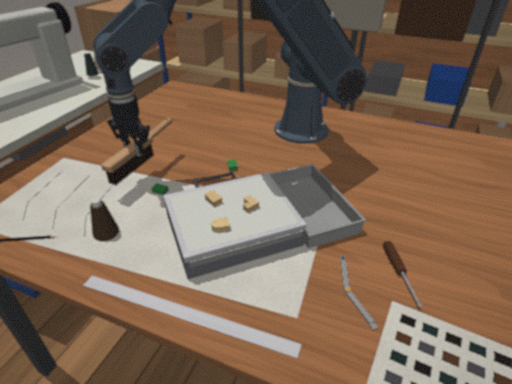

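{"fn": "servo_tool", "kwargs": {"motion": [[0,0,-25,0,0,0,-1],[0,0,-30,0,0,0,-1],[0,0,-30,0,0,0,-1],[0,0,-15,0,0,0,-1],[0,0,0,0,0,0,-1]]}}

```text
t: 3.88
tcp_pos: [0.5149, -0.3607, 0.1882]
tool_rot: [1.0, -0.011, -0.01, -0.009]
force: [0.3, -0.8, -2.2]
finger_gap: 0.407
```

```bash
sed -i 's/^C=np.array.*/C=np.array([0.6145,0.002]); YAW=0.775/' h.py
python3 - <<'E'
from h import *
print(p2w(380,145,0.05))
go(box(-.015,-.12,.19),.775)
E
```

```text
[ 0.7176 -0.2899  0.05  ]
t 3.88 tcp [ 0.5149 -0.3607  0.1882] yaw -0.023 gap 0.407 F [ 0.3251 -0.8458 -2.2426] | delta mm [ 166.7 -270.3   -0.6] rot [-0.025  0.013 -0.798]
```

{"fn": "servo_tool", "kwargs": {"motion": [[18,-30,0,-0.02,0.013,0,-1],[18,-30,0,0,0,0,-1],[18,-30,0,0,0,0,-1],[18,-30,0,0,0,0,-1],[18,-30,0,0,0,0,-1],[18,-30,0,0,0,0,-1],[18,-30,0,0,0,0,-1],[18,-30,0,0,0,0,-1],[10,-15,0,0,0,0,-1],[0,0,0,0,0,-0.1,-1],[0,0,0,0,0,-0.1,-1],[0,0,0,0,0,-0.1,-1]]}}

```text
t: 4.88
tcp_pos: [0.671, -0.0943, 0.1546]
tool_rot: [0.99, 0.142, -0.02, -0.008]
force: [-0.1, -0.6, -1.5]
finger_gap: 0.408
```

{"fn": "servo_tool", "kwargs": {"motion": [[0,0,0,0,0,-0.1,-1],[0,0,0,0,0,-0.1,-1],[0,0,0,0,0,-0.1,-1],[0,0,0,0,0,-0.1,-1],[0,0,0,0,0,0,-1]]}}

```text
t: 5.3
tcp_pos: [0.664, -0.0905, 0.1386]
tool_rot: [0.937, 0.347, -0.027, -0.019]
force: [0.1, 1.0, -1.7]
finger_gap: 0.413
```

Run:
```python
from h import *
go(box(-.015,-.12,.15),.775)
s=manip.snapshot("wrist"); M=s["mtx"];W=s["world_from_camera"]
im=s["frame"][:,:,::-1].copy(); k=1.5
im=cv2.resize(im,None,fx=k,fy=k)
cv2.polylines(im,[np.int32([w2p(box(*q,.076),M,W)*k for q in[(.12,.15),(.12,-.15),(-.12,-.15),(-.12,.15)]])],True,(255,0,255),1)
cv2.imwrite("pics/w3.png",im)
s=manip.snapshot("top");cv2.imwrite("pics/t3.png",s["frame"][:,:,::-1])
```

```text
t 5.30 tcp [ 0.664  -0.0905  0.1386] yaw 0.710 gap 0.413 F [ 0.0802  1.0048 -1.6926] | delta mm [ 15.1  17.6 -12.9] rot [-0.057  0.036 -0.066]
```

View pics/w3.png

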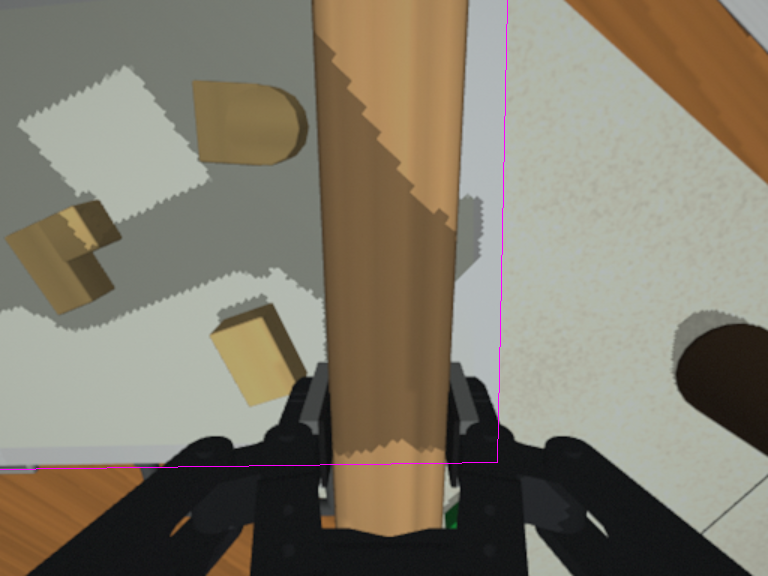

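View pics/t3.png

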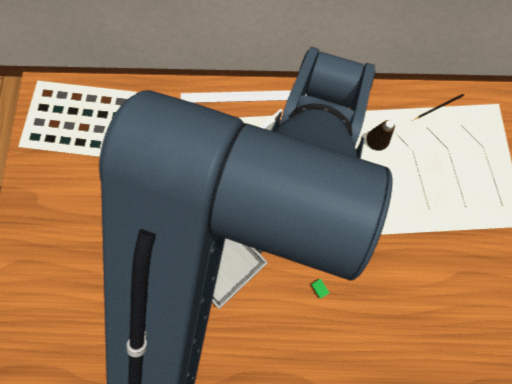

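The lid outline with C=(0.6145,0.002) now matches the wrist view. The wrist tilt and height drifted during the fast moves, so I'll correct both before lowering.

{"fn": "servo_tool", "kwargs": {"motion": [[5,6,-6,-0.02,0.012,-0.03,-1],[5,6,-6,-0.02,0.012,-0.03,-1],[5,6,-4,-0.02,0.012,-0.01,-1],[0,0,0,0,0,0,-1]]}}

```text
t: 5.73
tcp_pos: [0.6868, -0.094, 0.1496]
tool_rot: [0.927, 0.375, -0.001, 0.0]
force: [0.3, -0.4, -1.9]
finger_gap: 0.409
```

Run:
```python
from h import *
go(box(-.015,-.12,.119),.775)
```

```text
t 5.73 tcp [ 0.6868 -0.094   0.1496] yaw 0.768 gap 0.409 F [ 0.3329 -0.3718 -1.9029] | delta mm [ 0.6  0.8 30.6] rot [-0.     0.001 -0.007]
```

{"fn": "servo_tool", "kwargs": {"motion": [[0,0,10,0,0,-0.007,-1],[0,0,10,0,0,0,-1],[0,0,7,0,0,0,-1],[0,0,2,0,0,0,-1],[0,0,0,0,0,0,-1]]}}

```text
t: 6.15
tcp_pos: [0.6848, -0.0937, 0.1154]
tool_rot: [0.927, 0.376, -0.003, -0.001]
force: [0.0, 0.7, -0.4]
finger_gap: 0.416
```

Run:
```python
from h import *
go(box(-.015,-.12,.119),.775)
s=manip.snapshot("scene"); cv2.imwrite("pics/s4.png",cv2.resize(s["frame"][110:290,90:370,::-1],None,fx=2.8,fy=2.8))
```

```text
t 6.15 tcp [ 0.6848 -0.0937  0.1154] yaw 0.771 gap 0.416 F [ 0.032   0.743  -0.3587] | delta mm [ 1.8  2.4 -3.6] rot [-0.004  0.004 -0.004]
```

View pics/s4.png

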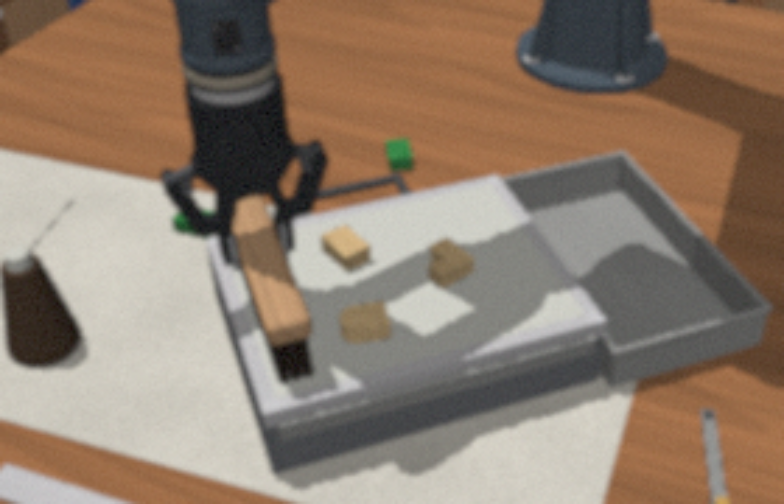

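The brush is on the lid behind all three offcuts. Now I'll sweep toward tool −y, which is box +y.

{"fn": "servo_tool", "kwargs": {"motion": [[1,-8,-3,0,0,0,-1],[1,-12,-1,0,0,0,-1],[0,-15,-1,0,0,0,-1],[0,-15,-1,0,0,0,-1],[0,-15,-1,0,0,0,-1]]}}

```text
t: 6.62
tcp_pos: [0.6402, -0.0446, 0.1239]
tool_rot: [0.927, 0.375, -0.001, -0.0]
force: [0.7, -0.1, -1.9]
finger_gap: 0.409
```

Run:
```python
from h import *
go(box(-.015,.19,.117),.775)
print(tolb(manip.sense()["tcp_pos"]))
```

```text
t 6.62 tcp [ 0.6402 -0.0446  0.1239] yaw 0.768 gap 0.409 F [ 0.6623 -0.1091 -1.9151] | delta mm [  -2.5 -241.3    7.1] rot [-0.001  0.002 -0.007]
[-0.0143 -0.0513]
```

{"fn": "servo_tool", "kwargs": {"motion": [[0,-12,3,0,0,-0.006,-1],[0,-15,2,0,0,0,-1],[0,-15,0,0,0,0,-1],[0,-15,0,0,0,0,-1],[0,-15,0,0,0,0,-1]]}}

```text
t: 7.03
tcp_pos: [0.5847, 0.0135, 0.1233]
tool_rot: [0.926, 0.378, 0.001, 0.001]
force: [-0.7, 0.1, -1.1]
finger_gap: 0.41
```

Run:
```python
from h import *
go(box(-.015,.19,.117),.775)
print(tolb(manip.sense()["tcp_pos"]))
s=manip.snapshot("scene"); cv2.imwrite("pics/s5.png",cv2.resize(s["frame"][110:290,90:370,::-1],None,fx=2.8,fy=2.8))
```

```text
t 7.03 tcp [0.5847 0.0135 0.1233] yaw 0.776 gap 0.410 F [-0.719   0.1148 -1.1404] | delta mm [  -1.7 -160.9    5.9] rot [ 0.002 -0.001  0.001]
[-0.0132  0.0291]
```

View pics/s5.png

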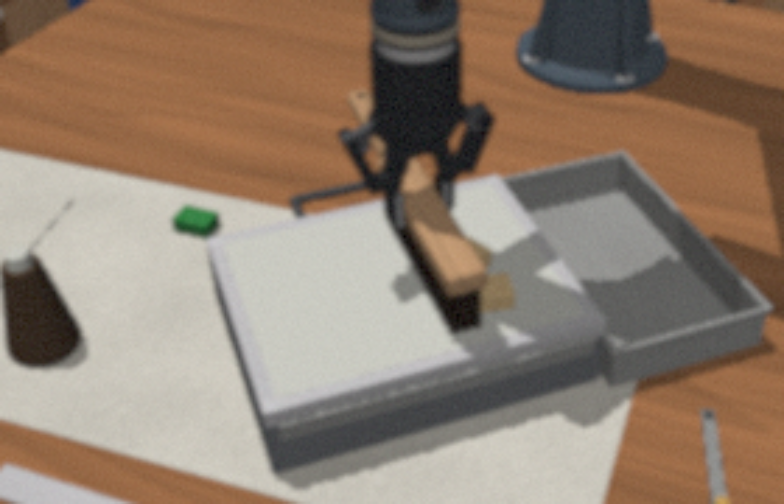

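The offcuts are ahead of the brush and none are left behind. I'll keep sweeping.

{"fn": "servo_tool", "kwargs": {"motion": [[0,-12,3,0,0,0,-1],[0,-15,1,0,0,0,-1],[0,-15,0,0,0,0,-1],[0,-15,0,0,0,0,-1],[0,-15,0,0,0,0,-1],[0,-15,0,0,0,0,-1]]}}

```text
t: 7.58
tcp_pos: [0.5182, 0.0825, 0.1239]
tool_rot: [0.925, 0.379, 0.004, 0.002]
force: [0.3, 0.1, -2.3]
finger_gap: 0.409
```

Run:
```python
from h import *
go(box(-.015,.19,.119),.775)
print(tolb(manip.sense()["tcp_pos"]))
```

```text
t 7.58 tcp [0.5182 0.0825 0.1239] yaw 0.778 gap 0.409 F [ 0.2812  0.077  -2.2704] | delta mm [ -2.3 -65.1   4.5] rot [ 0.006 -0.006  0.003]
[-0.0125  0.1249]
```

{"fn": "servo_tool", "kwargs": {"motion": [[0,-12,2,0.005,-0.005,0,-1],[0,-15,1,0,0,0,-1],[0,-15,0,0,0,0,-1],[0,-15,0,0,0,0,-1],[0,-10,0,0,0,0,-1],[0,0,0,0,0,0,-1],[0,0,0,0,0,0,-1]]}}

```text
t: 8.17
tcp_pos: [0.4623, 0.1379, 0.1214]
tool_rot: [0.924, 0.381, -0.001, -0.0]
force: [1.2, -0.3, -1.3]
finger_gap: 0.409
```

Run:
```python
from h import *
go(box(-.015,.19,.119),.775)
print(tolb(manip.sense()["tcp_pos"]))
s=manip.snapshot("scene"); cv2.imwrite("pics/s6.png",cv2.resize(s["frame"][110:290,90:370,::-1],None,fx=2.8,fy=2.8))
```

```text
t 8.17 tcp [0.4623 0.1379 0.1214] yaw 0.783 gap 0.409 F [ 1.1517 -0.2859 -1.3184] | delta mm [-1.4 13.6  2.4] rot [-0.001  0.001  0.008]
[-0.0137  0.2036]
```

View pics/s6.png

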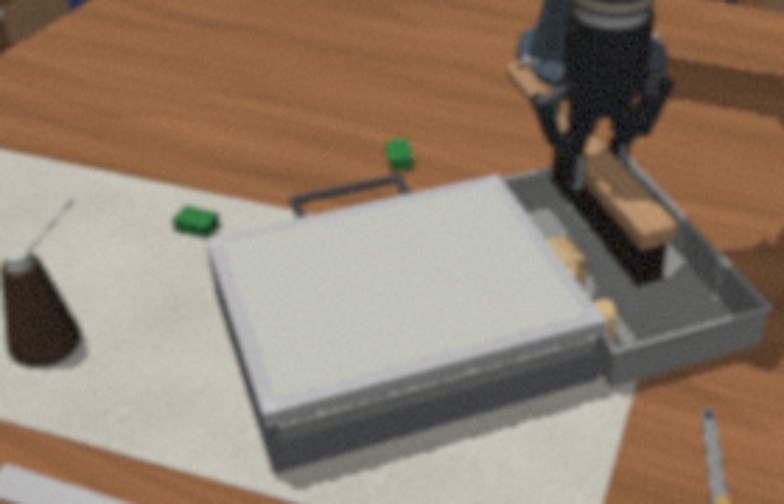

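The lid is clear and pieces show in the tray. I'll raise the brush and look into the tray.

{"fn": "servo_tool", "kwargs": {"motion": [[0,0,-20,0,0,0,-1],[0,10,-25,0,0,0,-1],[0,20,-25,0,0,0,-1],[0,25,-20,0,0,0,-1],[0,30,-5,0,0,0,-1],[0,30,0,0,0,0,-1],[0,30,0,0,0,0,-1],[0,30,0,0,0,0,-1],[0,0,0,0,0,0,-1]]}}

```text
t: 8.97
tcp_pos: [0.5951, 0.0028, 0.221]
tool_rot: [0.925, 0.38, 0.001, 0.003]
force: [1.4, -0.4, -1.8]
finger_gap: 0.408
```

Run:
```python
from h import *
go([.5205,-.367,.2],-.02)
for n in ("wrist","scene","top"):
    s=manip.snapshot(n); cv2.imwrite(f"pics/{n}7.png",s["frame"][:,:,::-1])
im=cv2.imread("pics/scene7.png"); cv2.imwrite("pics/s7.png",cv2.resize(im[150:260,250:370],None,fx=5,fy=5,interpolation=cv2.INTER_CUBIC))
```

```text
t 8.97 tcp [0.5951 0.0028 0.221 ] yaw 0.780 gap 0.408 F [ 1.402  -0.4088 -1.7701] | delta mm [-313.   210.3   22.7] rot [ 0.007 -0.002  0.8  ]
```

View pics/s7.png

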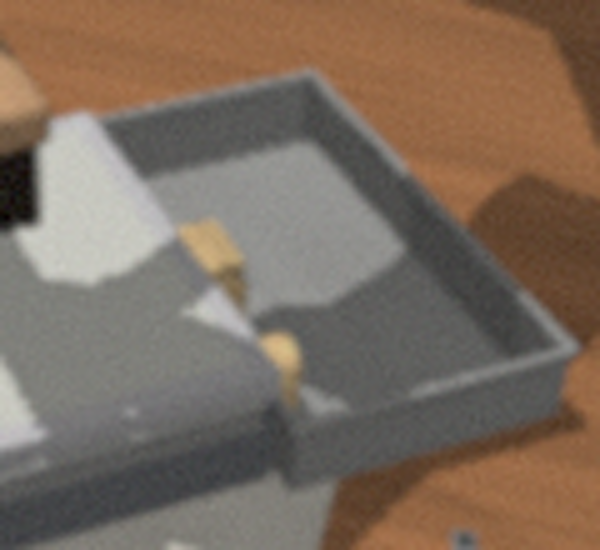

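View pics/wrist7.png

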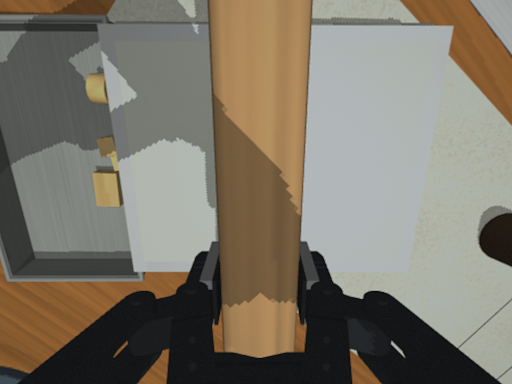

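View pics/top7.png

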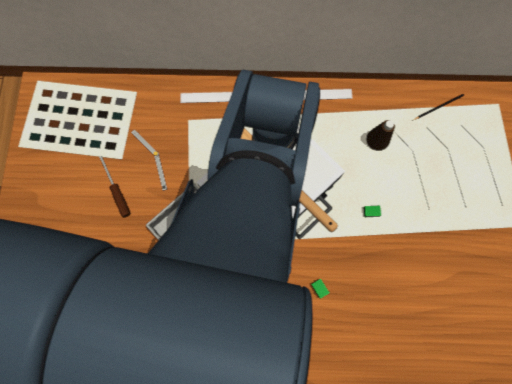

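All three pieces are in the tray by its near wall, some standing on edge. I'll carry the brush back and check from above once the arm is out of the way.

{"fn": "servo_tool", "kwargs": {"motion": [[-26,17,-2,0,0,0,-1],[-26,17,-2,0,0,0,-1],[-26,17,-2,0,0,0,-1],[-26,17,-2,0,0,0,-1],[-26,17,-2,0,0,0,-1],[-26,17,-2,0,0,0,-1],[-26,17,-2,0,0,0,-1],[-26,17,-2,0,0,0,-1],[-26,17,-2,0,0,0,-1],[-26,17,-2,0,0,0,-1],[-26,17,-2,0,0,0,-1],[0,0,0,0,0,0,-1]]}}

```text
t: 10.12
tcp_pos: [0.5069, -0.3213, 0.2375]
tool_rot: [0.92, 0.391, -0.009, -0.01]
force: [0.9, 0.1, -1.6]
finger_gap: 0.408
```

Run:
```python
from h import *
go([.5205,-.367,.15],-.02)
for n in ("top",):
    s=manip.snapshot(n); cv2.imwrite(f"pics/{n}8.png",s["frame"][:,:,::-1])
im=cv2.imread("pics/top8.png"); cv2.imwrite("pics/t8.png",cv2.resize(im[160:310,140:290],None,fx=4,fy=4,interpolation=cv2.INTER_CUBIC))
```

```text
t 10.12 tcp [ 0.5069 -0.3213  0.2375] yaw 0.804 gap 0.408 F [ 0.9033  0.0864 -1.5946] | delta mm [-22.7  43.6  86.7] rot [-0.02   0.018  0.824]
```

View pics/t8.png

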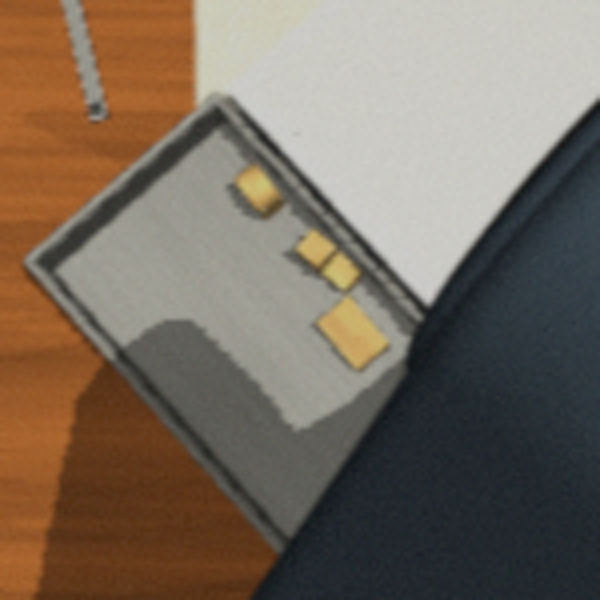

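All three offcuts lie inside the tray walls. Now I'll turn the brush back and set it down.

{"fn": "servo_tool", "kwargs": {"motion": [[-8,14,0,-0.02,0.018,0.08,-1],[-8,14,0,0,0,0.1,-1],[-6,14,0,0,0,0.1,-1],[0,0,0,0,0,0.1,-1],[0,0,0,0,0,0.1,-1],[0,0,0,0,0,0.1,-1],[0,0,10,0,0,0.1,-1],[0,0,10,0,0,0.1,-1],[0,0,0,0,0,0,-1]]}}

```text
t: 10.92
tcp_pos: [0.5161, -0.3429, 0.2123]
tool_rot: [1.0, -0.001, -0.004, -0.016]
force: [-0.3, 1.6, -1.4]
finger_gap: 0.414
```

Run:
```python
from h import *
go([.5205,-.367,.05],-.02)
```

```text
t 10.92 tcp [ 0.5161 -0.3429  0.2123] yaw -0.002 gap 0.414 F [-0.3174  1.6164 -1.4316] | delta mm [  5.7  29.4 161.4] rot [-0.033  0.008  0.018]
```

{"fn": "servo_tool", "kwargs": {"motion": [[2,8,20,-0.015,0.008,0.01,-1],[2,8,20,-0.015,0,0.008,-1],[1,8,20,0,0,0,-1],[0,0,20,0,0,0,-1],[0,0,20,0,0,0,-1],[0,0,20,0,0,0,-1],[0,0,10,0,0,0,-1],[0,0,0,0,0,0,-1]]}}

```text
t: 11.58
tcp_pos: [0.524, -0.3519, 0.0808]
tool_rot: [1.0, 0.007, 0.0, -0.003]
force: [-0.1, -0.4, -1.8]
finger_gap: 0.411
```

Run:
```python
from h import *
go([.5205,-.367,.0385],-.02)
```

```text
t 11.58 tcp [ 0.524  -0.3519  0.0808] yaw 0.013 gap 0.411 F [-0.1164 -0.4328 -1.8236] | delta mm [-3.7 15.3 42.2] rot [-0.007 -0.     0.033]
```

{"fn": "servo_tool", "kwargs": {"motion": [[-1,8,8,-0.007,0,0.03,-1],[-1,6,8,0,0,0,-1],[0,0,8,0,0,0,-1],[0,0,6,0,0,0,-1],[0,0,4,0,0,0,-1],[0,0,0,0,0,0,-1]]}}

```text
t: 12.08
tcp_pos: [0.5243, -0.3677, 0.0476]
tool_rot: [1.0, -0.008, 0.002, 0.002]
force: [1.0, 0.8, -1.9]
finger_gap: 0.407
```

Run:
```python
from h import *
go([.5205,-.367,.0385],-.02)
```

```text
t 12.08 tcp [ 0.5243 -0.3677  0.0476] yaw -0.015 gap 0.407 F [ 0.9881  0.8023 -1.8867] | delta mm [-3.9 -0.7  9. ] rot [ 0.005 -0.005  0.005]
```

{"fn": "servo_tool", "kwargs": {"motion": [[0,0,4,0.004,-0.004,0,-1],[0,0,4,0,0,0,-1],[0,0,1,0,0,0,-1],[0,0,0,0,0,0,-1]]}}

```text
t: 12.42
tcp_pos: [0.5248, -0.3684, 0.039]
tool_rot: [1.0, -0.008, 0.001, 0.001]
force: [0.5, 0.1, -1.1]
finger_gap: 0.406
```

Run:
```python
from h import *
go([.5205,-.367,.0385],-.02)
```

```text
t 12.42 tcp [ 0.5248 -0.3684  0.039 ] yaw -0.015 gap 0.406 F [ 0.5401  0.0521 -1.1003] | delta mm [-4.3 -1.3  0.5] rot [ 0.002 -0.001  0.005]
```

{"fn": "servo_tool", "kwargs": {"motion": [[0,0,1,0,0,0,-1],[0,0,0,0,0,0,0.2],[0,0,0,0,0,0,1],[0,0,0,0,0,0,1],[0,0,0,0,0,0,1],[0,0,0,0,0,0,1]]}}

```text
t: 12.92
tcp_pos: [0.5262, -0.3695, 0.0406]
tool_rot: [1.0, -0.007, 0.002, 0.003]
force: [-0.0, -0.6, -0.2]
finger_gap: 1.002
```

Run:
```python
from h import *
go([.5205,-.367,.0385],-.02)
```

```text
t 12.92 tcp [ 0.5262 -0.3695  0.0406] yaw -0.015 gap 1.002 F [-0.023  -0.5707 -0.2079] | delta mm [-5.8 -2.5  2.1] rot [ 0.005 -0.005  0.005]
```

Released. I'll raise straight up.

{"fn": "servo_tool", "kwargs": {"motion": [[0,0,-15,0.003,-0.003,0,1],[0,0,-20,0,0,0,1],[0,0,-25,0,0,0,1],[0,0,-25,0,0,0,1],[0,0,-25,0,0,0,1],[0,0,-15,0,0,0,1],[0,0,0,0,0,0,1]]}}

```text
t: 13.5
tcp_pos: [0.5251, -0.3684, 0.168]
tool_rot: [1.0, -0.007, -0.001, -0.001]
force: [0.5, -0.4, -0.3]
finger_gap: 1.0
```

Run:
```python
from h import *
g=box(-.162,0,.068); print(g)
go(g+[0,0,.10],-.796)
for n in ("top","scene"):
    s=manip.snapshot(n); cv2.imwrite(f"pics/{n}9.png",s["frame"][:,:,::-1])
im=cv2.imread("pics/scene9.png"); cv2.imwrite("pics/s9.png",cv2.resize(im[110:260,80:380],None,fx=2.6,fy=2.6,interpolation=cv2.INTER_CUBIC))
```

```text
[ 0.4988 -0.1114  0.068 ]
t 13.50 tcp [ 0.5251 -0.3684  0.168 ] yaw -0.015 gap 1.000 F [ 0.4834 -0.4485 -0.2836] | delta mm [ -30.2 -256.6    0.7] rot [-0.001  0.003  0.781]
```

View pics/s9.png

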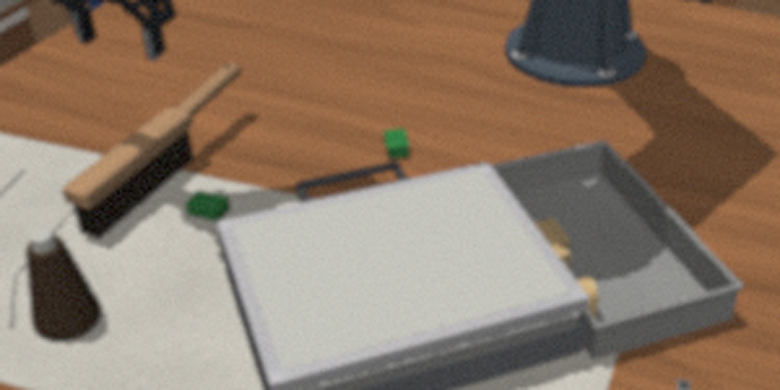

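View pics/top9.png

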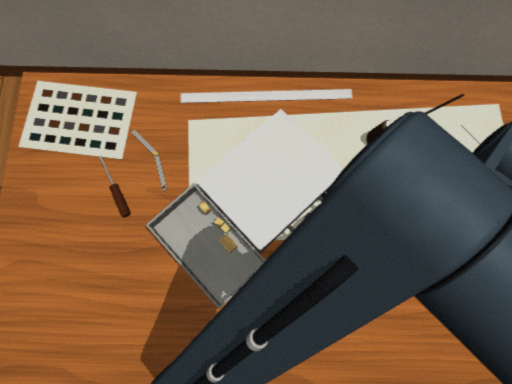

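The brush stands on its bristles, clear of box and tray, and all three offcuts are in the tray. Next I'll go above the bow handle, with the jaws across the bar.

{"fn": "servo_tool", "kwargs": {"motion": [[-3,-28,0,0,0,0,-0.1],[-3,-28,0,0,0,0,-0.1],[-3,-28,0,0,0,0,-0.1],[-3,-28,0,0,0,0,-0.1],[-3,-28,0,0,0,0,-0.1],[-3,-28,0,0,0,0,-0.1],[-3,-28,0,0,0,0,-0.1],[-3,-28,0,0,0,0,-0.1],[0,0,0,0,0,0.1,-0.1],[0,0,0,0,0,0.1,-0.1],[0,0,0,0,0,0.1,-0.1],[0,0,0,0,0,0.1,-0.1]]}}

```text
t: 14.6
tcp_pos: [0.4882, -0.1261, 0.1455]
tool_rot: [0.976, -0.215, -0.023, -0.008]
force: [0.1, -0.1, 0.2]
finger_gap: 0.451
```

{"fn": "servo_tool", "kwargs": {"motion": [[0,0,0,0,0,0.1,-0.1],[0,0,0,0,0,0.1,-0.1],[0,0,0,0,0,0.1,-0.1],[0,0,0,0,0,0.06,-0.1],[0,0,0,0,0,0,-0.1]]}}

```text
t: 15.02
tcp_pos: [0.4819, -0.1223, 0.1368]
tool_rot: [0.918, -0.396, -0.034, -0.005]
force: [0.2, 0.5, -0.1]
finger_gap: 0.448
```

Run:
```python
from h import *
g=box(-.162,0,.068)
go(g+[0,0,.08],-.796)
print(manip.sense()["q"])
```

```text
t 15.02 tcp [ 0.4819 -0.1223  0.1368] yaw -0.815 gap 0.448 F [ 0.1803  0.498  -0.1362] | delta mm [  2.8 -19.5 -11.8] rot [ 0.018  0.066 -0.019]
[-0.4763  0.5256  1.7931  0.0056  0.8911  1.9056]
```

{"fn": "servo_tool", "kwargs": {"motion": [[1,-7,-4,0.006,0.022,-0.007,-0.1],[1,-7,-4,0.006,0.022,-0.006,-0.1],[0,-5,-4,0.006,0.022,-0.006,-0.1],[0,0,0,0,0,0,-0.1]]}}

```text
t: 15.35
tcp_pos: [0.4967, -0.1088, 0.1459]
tool_rot: [0.923, -0.385, -0.0, -0.0]
force: [-0.1, 0.5, 0.2]
finger_gap: 0.451
```

Run:
```python
from h import *
g=box(-.162,0,.068)
go(g+[0,0,-.019],-.796)
s=manip.snapshot("wrist"); M=s["mtx"];W=s["world_from_camera"]
im=s["frame"][:,:,::-1].copy(); k=1.5
im=cv2.resize(im,None,fx=k,fy=k)
cv2.polylines(im,[np.int32([w2p(box(*q,.076),M,W)*k for q in[(.12,.15),(.12,-.15),(-.12,-.15),(-.12,.15)]])],True,(255,0,255),1)
for dx in(-.005,.005): cv2.polylines(im,[np.int32([w2p(box(-.162+dx,y,.068),M,W)*k for y in(-.055,.055)])],True,(0,0,255),1)
cv2.imwrite("pics/w10.png",im)
```

```text
t 15.35 tcp [ 0.4967 -0.1088  0.1459] yaw -0.790 gap 0.451 F [-0.1424  0.4701  0.2018] | delta mm [ 3.3  0.4 96.9] rot [0.    0.001 0.006]
```

View pics/w10.png

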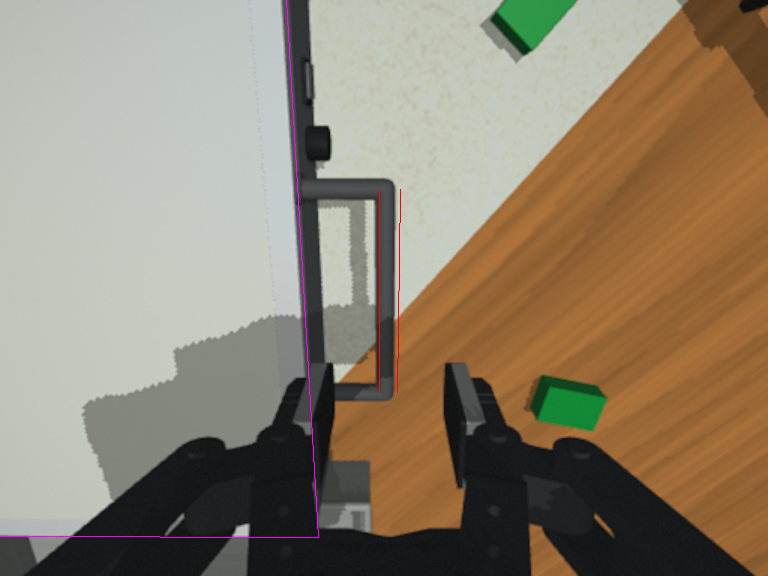

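The bar shows at columns 378–395 and rows 188–392 in w10. The prediction was 379–400, so the bar is about 2–3 mm nearer the lid. I'll aim for box x = −0.160 and descend.

{"fn": "servo_tool", "kwargs": {"motion": [[1,0,12,0,0,0.004,-0.25],[1,0,15,0,0,0,-0.25],[1,0,15,0,0,0,-0.25],[0,0,10,0,0,0,-0.25],[0,0,0,0,0,0,-0.25]]}}

```text
t: 15.82
tcp_pos: [0.5013, -0.1112, 0.0948]
tool_rot: [0.923, -0.384, 0.003, 0.0]
force: [-1.1, 0.2, 0.1]
finger_gap: 0.374
```

Run:
```python
from h import *
g=box(-.160,0,.068)
go(g+[0,0,-.019],-.796)
```

```text
t 15.82 tcp [ 0.5013 -0.1112  0.0948] yaw -0.789 gap 0.374 F [-1.1121  0.2194  0.0563] | delta mm [-2.  -0.  45.8] rot [-0.002 -0.007  0.007]
```

{"fn": "servo_tool", "kwargs": {"motion": [[-1,0,8,0,-0.004,0.005,-0.25],[0,0,8,0,0,0,-0.25],[0,0,0,0,0,0,-0.25]]}}

```text
t: 16.07
tcp_pos: [0.5014, -0.1107, 0.0785]
tool_rot: [0.922, -0.387, 0.003, -0.0]
force: [0.6, -0.3, 0.3]
finger_gap: 0.373
```

Run:
```python
from h import *
g=box(-.160,0,.068)
go(g+[0,0,-.019],-.796)
s=manip.snapshot("wrist"); cv2.imwrite("pics/w11.png",s["frame"][:,:,::-1])
```

```text
t 16.07 tcp [ 0.5014 -0.1107  0.0785] yaw -0.794 gap 0.373 F [ 0.5673 -0.3293  0.2801] | delta mm [-1.5  0.4 29.5] rot [-0.003 -0.004  0.002]
```

View pics/w11.png

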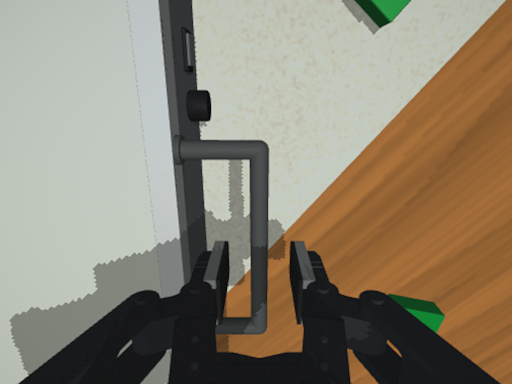

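The bar at column 259 is centred between the pads at 228 and 291. I'll descend the rest in small steps.

{"fn": "servo_tool", "kwargs": {"motion": [[-1,0,8,0,-0.004,0,-0.25],[0,0,8,0,0,0,-0.25],[0,0,7,0,0,0,-0.25],[0,0,4,0,0,0,-0.25],[0,0,0,0,0,0,-0.25]]}}

```text
t: 16.53
tcp_pos: [0.502, -0.1105, 0.0504]
tool_rot: [0.922, -0.387, 0.002, -0.001]
force: [-0.1, 0.2, 0.5]
finger_gap: 0.375
```

Run:
```python
from h import *
g=box(-.160,0,.068)
go(g+[0,0,-.019],-.796)
```

```text
t 16.53 tcp [ 0.502  -0.1105  0.0504] yaw -0.794 gap 0.375 F [-0.0828  0.1651  0.4551] | delta mm [-1.6  0.9  1.3] rot [-0.004 -0.003  0.002]
```

{"fn": "servo_tool", "kwargs": {"motion": [[0,0,1,0,0,0,-1],[0,0,0,0,0,0,-1],[0,0,0,0,0,0,-1],[0,0,0,0,0,0,-1],[0,0,0,0,0,0,-1],[0,0,0,0,0,0,-1]], "grip_force": 45}}

```text
t: 17.03
tcp_pos: [0.5015, -0.1105, 0.0488]
tool_rot: [0.922, -0.386, 0.002, -0.001]
force: [-0.8, 0.7, -1.9]
finger_gap: 0.097
```

```bash
cat >> h.py <<'E'
def lid(th,X0,Z0):
    # TCP target path in plane: X0,Z0 = box x, TCP z of grip when shut
    f=lambda t:np.array([-.282*np.cos(t)+.008*np.sin(t),.282*np.sin(t)+.008*np.cos(t)])
    d=f(th)-f(0); return X0+d[0],Z0+d[1]
E
python3 - <<'E'
from h import *
g=box(-.160,0,.068)
go(g+[0,0,-.019],-.796)
s=manip.sense(); print(tolb(s["tcp_pos"]),s["q"])
E
```

```text
t 17.03 tcp [ 0.5015 -0.1105  0.0488] yaw -0.793 gap 0.097 F [-0.8466  0.6908 -1.9041] | delta mm [-1.3  0.6 -0.2] rot [-0.003 -0.002  0.003]
[-0.1594 -0.0013] [-0.436   0.6788  1.8522  0.0037  0.6072  1.9251]
```

Gripped: a gap of 0.097 is about 8 mm on the 10 mm bar. I'll plan the arc in chunks, reading the angle from the TCP.

```bash
cat >> h.py <<'E'
def arc(step,n,XH=.1226,ZH=.06-.0192):
    s=manip.sense(); p=s["tcp_pos"]; xb,yb=tolb(p)
    v=np.array([xb-XH,p[2]-ZH]); r=np.hypot(*v); th=np.arctan2(v[1],-v[0])-np.arctan2(.008,.282)
    r0=np.hypot(.282,.008)
    rr=R.from_quat(s["tool_rot"])
    print("t %.2f theta %.3f r-r0 %.1fmm yb %.1fmm gap %.3f F %s q6 %.2f rot %s"%(s["t"],th,(r-r0)*1e3,yb*1e3,s["finger_gap"],s["force"],s["q"][5],np.round((rr.inv()*down(-.796)).as_rotvec(),3)))
    f=lambda t:r0*np.array([-np.cos(t+.02836),np.sin(t+.02836)])
    prev=np.array([xb-XH,p[2]-ZH])
    for i in range(1,n+1):
        c=f(th+step*i); d=c-prev; prev=c
        w=np.array([d[0]*np.cos(YAW),d[0]*np.sin(YAW),d[1]])
        print(round(th+step*i,3),np.round(rr.inv().apply(w)*1e3,1))
E
python3 -c "
from h import *
arc(.05,6)"
```

```text
t 17.03 theta -0.000 r-r0 0.0mm yb -1.3mm gap 0.097 F [-0.8466  0.6908 -1.9041] q6 1.93 rot [-0.003 -0.002  0.003]
0.05 [  0.   -0.8 -14.1]
0.1 [  0.   -1.5 -14. ]
0.15 [  0.   -2.2 -13.9]
0.2 [  0.   -2.9 -13.8]
0.25 [  0.   -3.6 -13.6]
0.3 [  0.   -4.3 -13.4]
```

{"fn": "servo_tool", "kwargs": {"motion": [[0,-1,-8,0,0,0,-1],[0,-1,-12,0,0,0,-1],[0,-2,-14,0,0,0,-1],[0,-3,-14,0,0,0,-1]]}}

```text
t: 17.37
tcp_pos: [0.5052, -0.1068, 0.0965]
tool_rot: [0.922, -0.386, -0.001, 0.0]
force: [-0.5, -2.4, -3.5]
finger_gap: 0.096
```

```bash
python3 -c "
from h import *
arc(.05,6)"
```

```text
t 17.37 theta 0.170 r-r0 0.2mm yb -1.2mm gap 0.096 F [-0.479  -2.3768 -3.4814] q6 1.94 rot [0.001 0.001 0.003]
0.22 [ -0.   -3.3 -13.7]
0.27 [  0.   -3.8 -13.6]
0.32 [  0.   -4.5 -13.4]
0.37 [  0.   -5.1 -13.1]
0.42 [  0.   -5.8 -12.9]
0.47 [  0.   -6.4 -12.6]
```

Tracking well, so I'll continue.

{"fn": "servo_tool", "kwargs": {"motion": [[0,-3,-14,0,0,0,-1],[0,-4,-14,0,0,0,-1],[0,-4,-13,0,0,0,-1],[0,-5,-13,0,0,0,-1],[0,-6,-13,0,0,0,-1],[0,-6,-13,0,0,0,-1]]}}

```text
t: 17.87
tcp_pos: [0.5278, -0.0847, 0.1826]
tool_rot: [0.922, -0.387, 0.002, -0.002]
force: [7.8, 4.6, -9.3]
finger_gap: 0.095
```

```bash
python3 -c "
from h import *
arc(.05,7)"
```

```text
t 17.87 theta 0.496 r-r0 1.2mm yb -1.2mm gap 0.095 F [ 7.8378  4.6184 -9.3109] q6 1.99 rot [-0.006 -0.003  0.   ]
0.546 [  0.   -8.4 -11.4]
0.596 [  0.   -8.  -11.6]
0.646 [  0.   -8.6 -11.2]
0.696 [  0.   -9.1 -10.7]
0.746 [  0.   -9.7 -10.3]
0.796 [  0.  -10.2  -9.8]
0.846 [  0.  -10.6  -9.3]
```

{"fn": "servo_tool", "kwargs": {"motion": [[0,-9,-11,-0.003,0,0,-1],[0,-9,-11,0,0,0,-1],[0,-9,-11,0,0,0,-1],[0,-10,-10,0,0,0,-1],[0,-10,-10,0,0,0,-1]]}}

```text
t: 18.28
tcp_pos: [0.5587, -0.0543, 0.2415]
tool_rot: [0.923, -0.386, 0.002, 0.006]
force: [3.2, 0.1, -6.0]
finger_gap: 0.097
```

```bash
python3 -c "
from h import *
arc(.05,7)"
```

```text
t 18.28 theta 0.754 r-r0 2.5mm yb -1.2mm gap 0.097 F [ 3.2272  0.1082 -6.0333] q6 2.08 rot [ 0.009 -0.008  0.004]
0.804 [  0.1 -11.9  -8.1]
0.854 [  0.1 -10.6  -9.3]
0.904 [  0.1 -11.   -8.8]
0.954 [  0.1 -11.5  -8.2]
1.004 [  0.1 -11.9  -7.6]
1.054 [  0.1 -12.2  -7. ]
1.104 [  0.1 -12.6  -6.4]
```

{"fn": "servo_tool", "kwargs": {"motion": [[0,-11,-9,0.005,-0.004,0,-1],[0,-11,-9,0,0,0,-1],[0,-11,-9,0,0,0,-1],[0,-11,-8,0,0,0,-1],[0,-12,-8,0,0,0,-1]]}}

```text
t: 18.7
tcp_pos: [0.5989, -0.0149, 0.2872]
tool_rot: [0.923, -0.386, 0.003, 0.005]
force: [5.9, -2.3, -8.6]
finger_gap: 0.098
```

```bash
python3 -c "
from h import *
arc(.04,9)"
```

```text
t 18.70 theta 1.009 r-r0 4.0mm yb -1.2mm gap 0.098 F [ 5.9377 -2.2858 -8.6209] q6 2.16 rot [ 0.007 -0.01   0.004]
1.049 [  0.1 -11.9  -2.2]
1.089 [  0.1 -10.   -5.2]
1.129 [  0.1 -10.2  -4.8]
1.169 [  0.1 -10.4  -4.4]
1.209 [  0.1 -10.6  -4. ]
1.249 [  0.1 -10.7  -3.6]
1.289 [  0.1 -10.8  -3.1]
1.329 [  0.1 -11.   -2.7]
1.369 [  0.1 -11.1  -2.2]
```

{"fn": "servo_tool", "kwargs": {"motion": [[0,-11,-4,0.004,-0.006,0,-1],[0,-10,-5,0,0,0,-1],[0,-10,-5,0,0,0,-1],[0,-10,-4,0,0,0,-1],[0,-10,-4,0,0,0,-1]]}}

```text
t: 19.12
tcp_pos: [0.6343, 0.02, 0.3109]
tool_rot: [0.923, -0.386, 0.001, 0.007]
force: [3.5, -1.8, -6.2]
finger_gap: 0.095
```

```bash
python3 -c "
from h import *
arc(.03,9)
for n in ('scene','wrist'):
    s=manip.snapshot(n); cv2.imwrite('pics/%s12.png'%n,s['frame'][:,:,::-1])"
```

```text
t 19.12 theta 1.201 r-r0 4.5mm yb -1.0mm gap 0.095 F [ 3.4832 -1.7925 -6.2348] q6 2.23 rot [ 0.012 -0.007  0.004]
1.231 [ 0.  -9.6  1.5]
1.261 [ 0.  -8.1 -2.6]
1.291 [ 0.  -8.1 -2.3]
1.321 [ 0.  -8.2 -2.1]
1.351 [ 0.  -8.3 -1.8]
1.381 [ 0.  -8.3 -1.6]
1.411 [ 0.  -8.4 -1.3]
1.441 [ 0.  -8.4 -1.1]
1.471 [ 0.  -8.4 -0.8]
```

View pics/scene12.png

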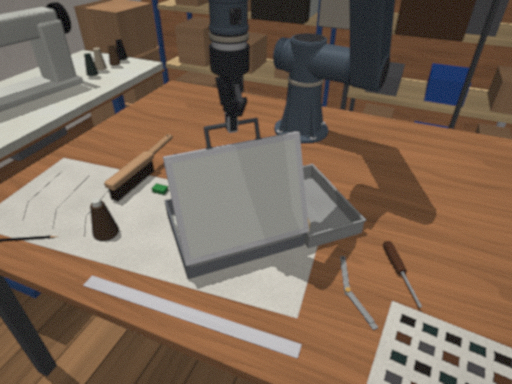

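View pics/wrist12.png

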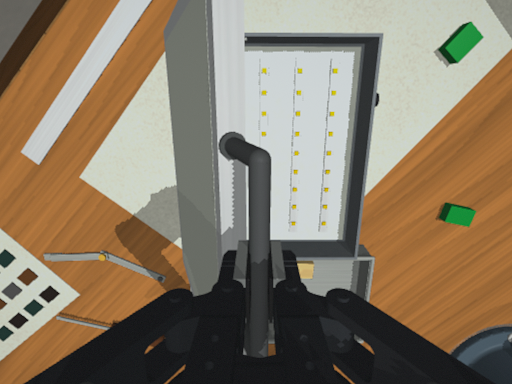

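The lid is up about 1.2 rad and firmly held: the scene view shows the bow handle in the jaws at (232,125). I'll continue more slowly to balance.

{"fn": "servo_tool", "kwargs": {"motion": [[0,-9,-1,0.006,-0.004,0,-1],[0,-8,-1,0.004,-0.002,0,-1],[0,-8,-2,0,0,0,-1],[0,-8,-2,0,0,0,-1],[0,-8,-1,0,0,0,-1],[0,-8,-1,0,0,0,-1],[0,-4,0,0,0,0,-1],[0,0,0,0,0,0,-1]]}}

```text
t: 19.88
tcp_pos: [0.6724, 0.0575, 0.3241]
tool_rot: [0.923, -0.386, 0.001, 0.004]
force: [0.7, -2.6, -1.2]
finger_gap: 0.096
```

```bash
python3 -c "
from h import *
arc(.03,4); print(tolb(manip.sense()['tcp_pos']))
for n in ('scene','wrist'):
    s=manip.snapshot(n); cv2.imwrite('pics/%s13.png'%n,s['frame'][:,:,::-1])"
```

```text
t 19.88 theta 1.394 r-r0 4.3mm yb -0.9mm gap 0.096 F [ 0.6965 -2.6461 -1.2179] q6 2.29 rot [ 0.007 -0.005  0.004]
1.424 [ 0.  -9.1  3.1]
1.454 [ 0.  -8.4 -0.9]
1.484 [ 0.  -8.4 -0.7]
1.514 [ 0.  -8.5 -0.4]
[ 0.0802 -0.0009]
```

View pics/scene13.png

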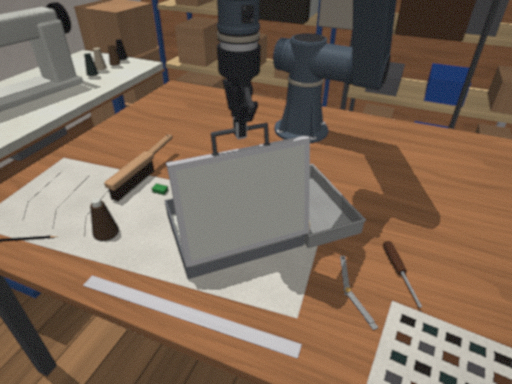

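View pics/wrist13.png

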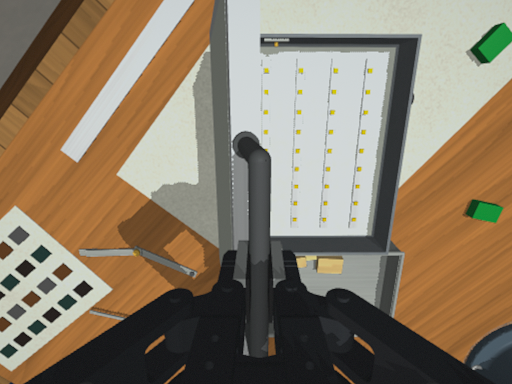

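{"fn": "servo_tool", "kwargs": {"motion": [[0,-8,0,0.003,-0.003,0,-1],[0,-8,0,0.003,0,0,-1],[0,-7,0,0,0,0,-1],[0,-5,0,0,0,0,-1],[0,0,0,0,0,0,-1],[0,0,0,0,0,0,-1]]}}

```text
t: 20.48
tcp_pos: [0.693, 0.0777, 0.3272]
tool_rot: [0.922, -0.386, 0.002, 0.0]
force: [0.2, -1.8, 4.2]
finger_gap: 0.093
```

Run:
```python
from h import *
arc(.01,1); print(tolb(manip.sense()['tcp_pos']))
s=manip.snapshot('wrist'); M=s["mtx"];W=s["world_from_camera"]; k=1.5
ims=[(s['frame'],M,W,'w14')]
s=manip.snapshot('scene'); ims.append((s['frame'],s["mtx"],s["world_from_camera"],'s14'))
def L(th,o,n,y): # o along lid, n above underside
    return box(.12-o*np.cos(th)+n*np.sin(th),y,.06+o*np.sin(th)+n*np.cos(th))
for f,M,W,n in ims:
    im=f[:,:,::-1].copy(); kk=1.5 if n[0]=='w' else 3
    im=cv2.resize(im,None,fx=kk,fy=kk,interpolation=cv2.INTER_CUBIC)
    for th,col in((1.43,(0,0,255)),(1.507,(0,255,0)),(1.58,(255,0,0))):
        for nn in((0,.016)):
            cv2.polylines(im,[np.int32([(w2p(L(th,o,nn,y),M,W)+.5)*kk for o,y in((.0,.15),(.24,.15),(.24,-.15),(0,-.15))])],True,col,1)
    if n[0]=='s': im=im[330:900,450:1150]
    cv2.imwrite(f'pics/{n}.png',im)
```

```text
t 20.48 theta 1.495 r-r0 4.6mm yb -0.9mm gap 0.093 F [ 0.1639 -1.7569  4.1643] q6 2.32 rot [-0.001 -0.003  0.003]
1.505 [-0.  -3.   4.5]
[ 0.1091 -0.0009]
```

View pics/s14.png

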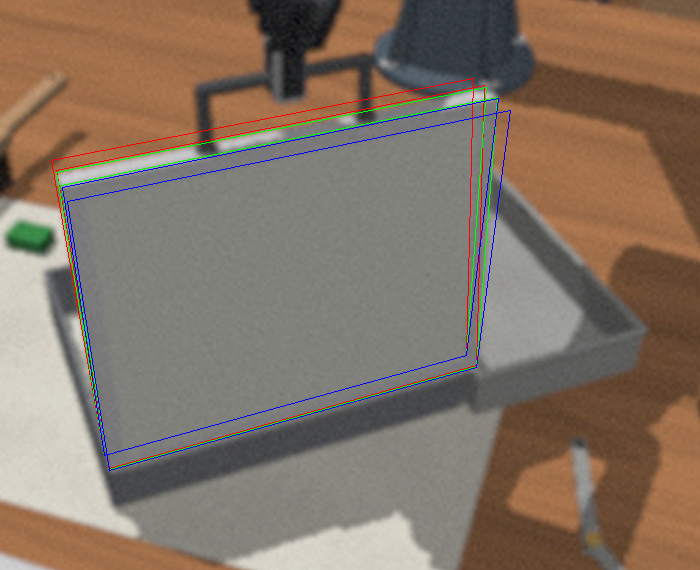

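View pics/w14.png

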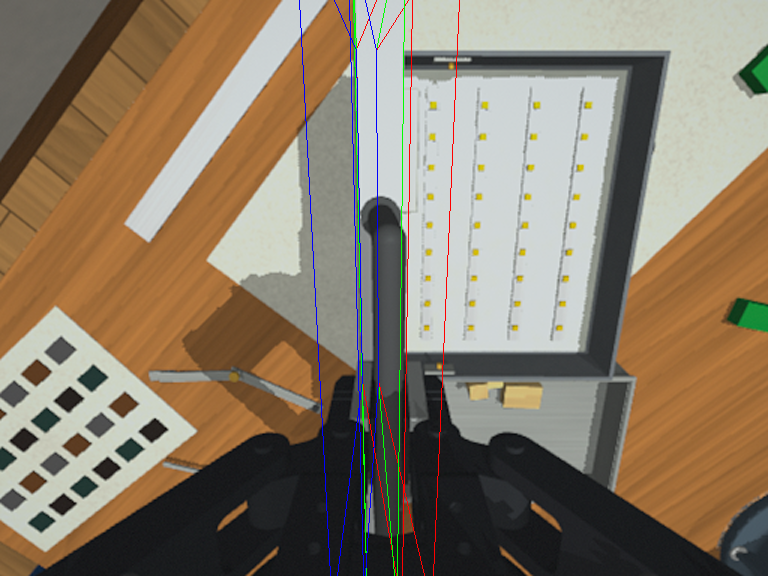

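In both views the lid edges coincide with the green 1.507 rad model, and the TCP estimate is 1.495. I'll let it settle, then make a final check.

{"fn": "servo_tool", "kwargs": {"motion": [[0,0,-1,0,0,0,-1],[0,0,0,0,0,0,-1],[0,0,0,0,0,0,-1],[0,0,0,0,0,0,-1],[0,0,0,0,0,0,-1],[0,0,0,0,0,0,-1]]}}

```text
t: 21.08
tcp_pos: [0.692, 0.0768, 0.3272]
tool_rot: [0.922, -0.387, 0.0, 0.0]
force: [-0.5, -0.9, 1.6]
finger_gap: 0.093
```

Run:
```python
from h import *
arc(.01,1)
for n in("top","scene"):
    s=manip.snapshot(n); cv2.imwrite(f"pics/{n}15.png",s["frame"][:,:,::-1])
arc(.01,1); print(manip.sense()["qd"])
```

```text
t 21.08 theta 1.491 r-r0 4.6mm yb -0.8mm gap 0.093 F [-0.498  -0.8714  1.6425] q6 2.32 rot [ 0.    -0.001  0.002]
1.501 [-0.  -3.1  4.5]
t 21.18 theta 1.491 r-r0 4.6mm yb -0.9mm gap 0.091 F [ 0.6141 -1.4004  3.1234] q6 2.32 rot [ 0.    -0.001  0.002]
1.501 [-0.  -3.1  4.5]
[ 0.001   0.0003 -0.0001  0.0013  0.0029  0.0012]
```

View pics/top15.png

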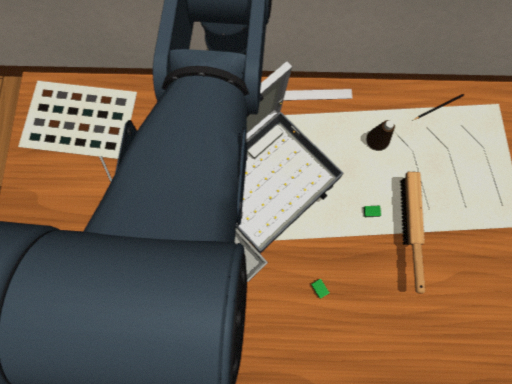

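View pics/scene15.png

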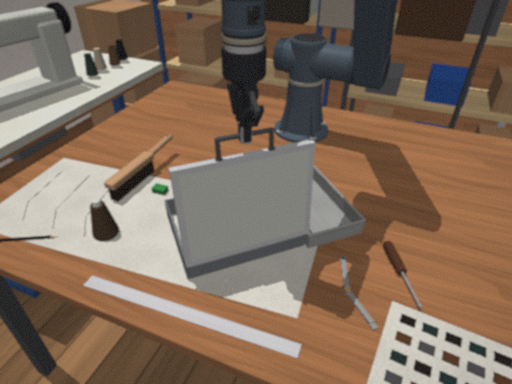

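The brush stands at (414,230) in the top view, and the stay, screwdriver and cone sit where they did at the start. The lid is still and gripped, so I'm handing in.

```bash
python3 -c "
from station import manip
print(manip.sign_off())"
```

```text
the job is handed in; nothing more can be done
None
```

I swept the three tan offcuts off the lid into the tray with the brush and stood the brush back on its bristles where it came from. I then raised the lid by its bow handle and handed the job in at about 21 s, still gripping it at the balance point.

**Last checks before handing in**
- **Lid:** the arm's position puts it at about 1.49 rad, and the 1.507 rad model drawn over the wrist and scene pictures lay on its edges. The joint speeds were near zero and the jaws were closed on the bar.
- **Offcuts:** all three were inside the tray walls, at least one of them standing on edge. I last saw them all before I raised the lid; in the final pictures the lid and arm hid part of the tray.
- **Other items:** the brush stood upright, clear of the box and tray. The stay, screwdriver and thread cone sat where they did at the start.

**What disagreed**
- The top camera placed things about 3–4 mm off, and I corrected that from the wrist camera.
- The path of my grip ended about 4.6 mm farther from the hinge than planned, from a little slip in the jaws or an error in where I placed the hinge. That could make the angle reading off by up to about 0.03 rad, which is within the 0.08 rad allowed.

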